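Rearrange the sample racks at the autosampler

ROBOT

A 6-joint arm with a two-finger parallel gripper is mounted at the origin on the work surface. World frame = base frame: x ahead of the robot, y to its left, z up, the work surface at z = 0. Lengths are in mm, angles in rad, forces in N, time in s.
With the tool pointing down it reaches from about 400 to 925 mm from the base axis. Payload 12.5 kg.
Tool frame: the origin (TCP) lies midway between the tips of the shut fingers; the grasp point (between the pads) lies 19 mm behind it; z points along the fingers, y is the line along which they close (so a half turn about z gives the same grasp; the last joint's range is limited). The gripper opens to 95 mm and grips with 3 to 60 N. Pads are 20 mm wide; open, the fingers measure 119 mm over their backs; the gripper's body (75 mm by 180 mm) begins 59 mm behind the grasp point.
Start: joints at [-1.249, 0.491, 1.559, -0, 1.092, -0.106], TCP at [259.318, -568.684, 214.661] pointing down, gripper open.
Joint ranges: [-3.1, 3.1], [-0.84, 2.19], [0.05, 2.79], [-1.13, 4.28], [0.06, 2.93], [-2.69, 2.69]. Speed limits (rad/s): [2.22, 2.22, 2.79, 3.14, 3.14, 3.14].

INTERFACE

Orientations are given as [roll, pitch, yaw] about the fixed x, y, z axes, in that order (R = Rz(yaw) Ry(pitch) Rx(roll)).
In Python, from cell import env gives the robot as it stands.
- The arm moves only by the tool arm_command, never from a script. Its argument "targets" is a list of rows, each a list of 5 numbers: the shift along the tool's x, y, z in mm, then the turn about the tool's z in degrees, then the opening, from 0 (shut) to 1 (fully open). In form: [[tx, ty, tz, roll, fingers], ...]. A call has 1 to 5 rows; each row is the pose to reach, as a shift and turn from the pose commanded when the call began, along the tool's axes at that moment; what a row does not reach only later rows make up. A row lasts 1/10 s, in which the tool goes at most 50 mm and 8.59 degrees, less where a joint would pass 70% of its speed; a pose out of reach is approached as far as the arm can. A call with a gripper value outside its range is refused whole. The fingers move at their own pace and stop on an object; the grip force is fixed at half the most. Time passes only in rows, so rows that repeat a pose let the fingers close. It gives the time, the measured TCP pose, the force, the opening and the grip force at its end, in the units of the state.
- env.state(): the state, without advancing time (a new reading comes with each control period).
- env.read_camera(name): name is "scene" or "top"; returns a dict with "frame" (384x512x3 uint8, red, green, blue), "vertical_fov" (degrees; the focal length in pixels is half the picture's height over the tangent of half this angle, whatever the lens; pixels are square), "cx", "cy" (the principal point, pixels), "world_from_camera" (4x4, takes a point from camera to world coordinates). Camera axes: x right, y down, z forward; pixel columns grow to the right and rows downward; lengths in mm; the calibration is good to about 2 mm. A picture is of the moment at which its call begins. There is no depth.
- env.job_done(): hands the job in; it is judged then, once.
The state is a dict: "t": time; "joints": joint angles; "qvel": joint speeds; "tau": joint torques, N m; "eef_pos": TCP position; "tcp_rot": TCP orientation; "ft_force": force on the tool from outside, world axes, zero at the start; "moment": the same for the moment, N m; "opening": opening from 0.0 (shut) to 1.0 (fully open); "grip_force": force on a finger pad.
Only numpy, scipy, OpenCV 4.12 (cv2) and the standard library are available. Lean on these libraries where they do the work, as an engineer would, in place of code of your own. Each camera call takes 0.05 s, during which the arm holds its last target. There are 200 camera calls.

TASK

Lean the rack of short open cups on the sloped stand, lengthwise up the slope with its lower end against the ledge, and swap the other two racks: the rack of slim tubes and the rack of three wide jars must each end flat in the tray where the other one stands now. The tray that the cups leave can serve as a stop on the way, and is empty at the end. Keep the racks upright and leave the amber bottle, the small jar and the steel weight that stand among them where they are.

Things in the scene. Friction and masses are not known exactly. Their poses are not given: they have to be found in the camera images.
- rack_cups: The rack of cups: white slotted rack, 90 mm long (x), 50 wide (y), body 42 tall with plain upright sides, 0.25 kg, with six short open translucent cups in two rows of three, 23 mm across, rims 54 mm above the underside; all three racks are one size, gripped across the width, e.g. 30 mm above the underside; either way round. Origin: centre of the underside, z up. Goes on the sloped stand.
- rack_tubes: The rack of tubes: white slotted rack, 90 mm long (x), 50 wide (y), body 42 tall with plain upright sides, 0.25 kg, with eight slim capped tubes in two rows of four, 16 mm caps, tops 70 mm above the underside; all three racks are one size, gripped across the width, e.g. 30 mm above the underside; either way round. Origin: centre of the underside, z up. Goes in the tray where the rack of jars starts.
- rack_jars: The rack of jars: white slotted rack, 90 mm long (x), 50 wide (y), body 42 tall with plain upright sides, 0.25 kg, with one row of three wide jars with round dark metal lids, 28 mm across, tops 60 mm above the underside; all three racks are one size, gripped across the width, e.g. 30 mm above the underside; either way round. Origin: centre of the underside, z up. Goes in the tray where the rack of tubes starts.
- tray_cups: Shallow grey tray fixed to the bench, 118 mm (x) by 78 (y) by 10 high, walls and floor 4 mm thick (inside 110 x 70, floor 4 mm above the bench). Origin: centre of the underside, z up. The three trays are alike; in this one the rack of cups starts, lengthwise along x. It is free once that rack has left, and ends empty.
- tray_tubes: Shallow grey tray fixed to the bench, 118 mm (x) by 78 (y) by 10 high, walls and floor 4 mm thick (inside 110 x 70, floor 4 mm above the bench). Origin: centre of the underside, z up. The three trays are alike; in this one the rack of tubes starts, lengthwise along x.
- tray_jars: Shallow grey tray fixed to the bench, 118 mm (x) by 78 (y) by 10 high, walls and floor 4 mm thick (inside 110 x 70, floor 4 mm above the bench). Origin: centre of the underside, z up. The three trays are alike; in this one the rack of jars starts, lengthwise along x.
- stand: Fixed sloped stand: aluminium deck 112 mm long, 80 wide, rising at 0.28 rad towards its +x; along the low -x edge a dark ledge 14 mm above the deck. Origin: centre of the underside, z up. Deck meets ledge at x -55, z 20 mm; high edge x 53, z 51. A rack home against the ledge has its underside's centre at x -11.8, y 0, z 32.4 mm. Friction may hold a rack short of the ledge.
- bottle: A capped amber glass bottle, 52 mm across, 115 mm tall, 0.3 kg. Loose, a bystander to be left standing. Origin: centre of the underside.
- jar: A small lidded glass jar, 34 mm across, 42 mm tall. Loose, a bystander to be left standing. Origin: centre of the underside.
- weight: A plain steel cylinder (balance weight), 28 mm across, 28 mm tall. Loose, a bystander to be left standing. Origin: centre of the underside.
Not all that is in view belongs to the job. What is shaped like the rack_tubes but green is not meant.

How it is judged:
By the outcome, as a careful person would: the job done as asked, in the order asked, and still so for the second after the job is handed in, with the robot touching nothing.
It also fails if it takes over 118 s, if anything falls off the work surface, if the arm or the gripper's body presses on something with over 40 N, if the wrist force passes 120 N, or if a joint passes its speed limit or range.

## Working session

There is one attempt and no reset: what is moved stays moved. The work goes in short steps, Python scripts to look and compute and a tool call to move; the robot and the scene stay as the last step left them, time stands still between calls to the robot, and variables do not carry over. Pictures are saved under pics/ and viewed, at most 14 in all, crops included, and the job is handed in when it is done.

Besides the shell and the picture viewer there is one more tool, called after "Emit:" by a JSON object that holds its "api" and its "payload". arm_command: Moves the arm, as the interface text tells. Its arguments: {"type":"object","properties":{"targets":{"type":"array","items":{"type":"array","items":{"type":"number"}}}},"required":["targets"]}

```bash
mkdir -p pics; cat > h.py <<'E'
import numpy as np,cv2
from cell import env
def cam(n):
    c=env.read_camera(n); return c
def ray(c,u,v,z):
    f=192/np.tan(np.radians(c["vertical_fov"])/2); T=np.array(c["world_from_camera"])
    d=T[:3,:3]@np.array([(u-c["cx"])/f,(v-c["cy"])/f,1]); o=T[:3,3]
    return (o+d*(z-o[2])/d[2])[:2].round(1)
def proj(c,p):
    f=192/np.tan(np.radians(c["vertical_fov"])/2); T=np.linalg.inv(np.array(c["world_from_camera"]))
    q=T[:3,:3]@np.array(p,float)+T[:3,3]; return (c["cx"]+f*q[0]/q[2],c["cy"]+f*q[1]/q[2])
def save(c,n,crop=None,s=1):
    im=c["frame"][:,:,::-1]
    if crop: x0,y0,x1,y1=crop; im=im[y0:y1,x0:x1]
    cv2.imwrite("pics/"+n,cv2.resize(np.ascontiguousarray(im),None,fx=s,fy=s,interpolation=cv2.INTER_CUBIC))
E
python3 - <<'E'
from h import *
for n in("top","scene"):
    c=cam(n); save(c,n+"1.png",s=1.56); print(n,c["vertical_fov"],c["cx"],c["cy"],np.array(c["world_from_camera"]).round(3).tolist())
print(env.state())
E
```

```text
top 51.62715397654341 260.03072212243995 187.81043410535173 [[-0.025, -0.998, 0.059, 446.111], [-1.0, 0.026, 0.006, 0.335], [-0.008, -0.059, -0.998, 838.046], [0.0, 0.0, 0.0, 1.0]]
scene 54.50664286960152 255.6640258819126 193.20971386062743 [[0.017, 0.7, -0.714, 970.906], [1.0, 0.003, 0.027, -35.564], [0.02, -0.714, -0.7, 519.817], [0.0, 0.0, 0.0, 1.0]]
{'t': 0.1, 'joints': array([-1.24861900e+00,  4.91508785e-01,  1.55938346e+00, -1.60387595e-05,
        1.09170037e+00, -1.05594728e-01]), 'qvel': array([ 3.11638187e-05, -1.89100763e-03, -3.41934943e-03,  1.14245743e-03,
       -1.21203685e-04, -4.32715027e-04]), 'tau': array([ 3.49743183e-03, -6.13622761e+01, -2.58603913e+01,  6.93872944e-02,
        4.70191904e-02, -4.74439969e-05]), 'eef_pos': array([ 259.23033198, -568.47066832,  214.11601674]), 'tcp_rot': array([-3.14059676e+00, -9.12481079e-05,  4.27779406e-01]), 'ft_force': array([ 0.18779748,  0.19945651, -0.10289777]), 'moment': array([-0.08671184, -0.02542494,  0.02254769]), 'grip_force': 0.0, 'opening': 0.9984436658019047}
```

View pics/top1.png

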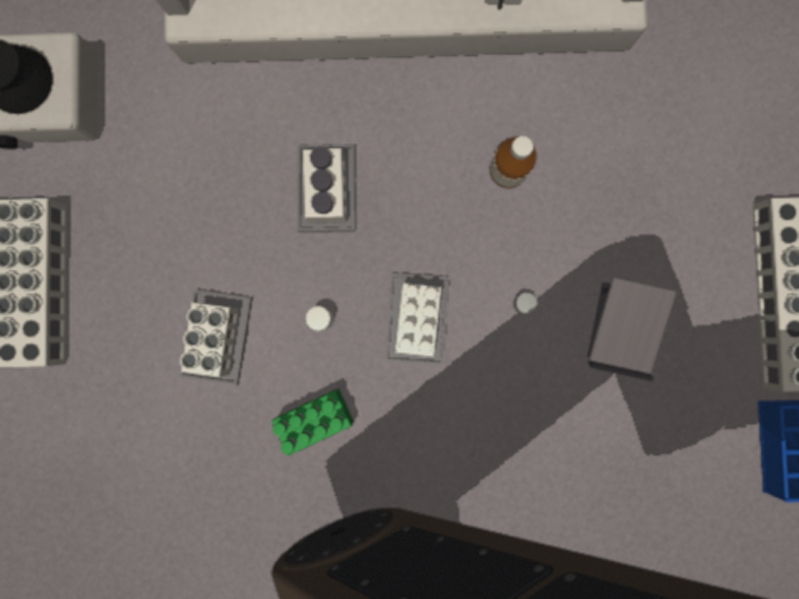

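View pics/scene1.png

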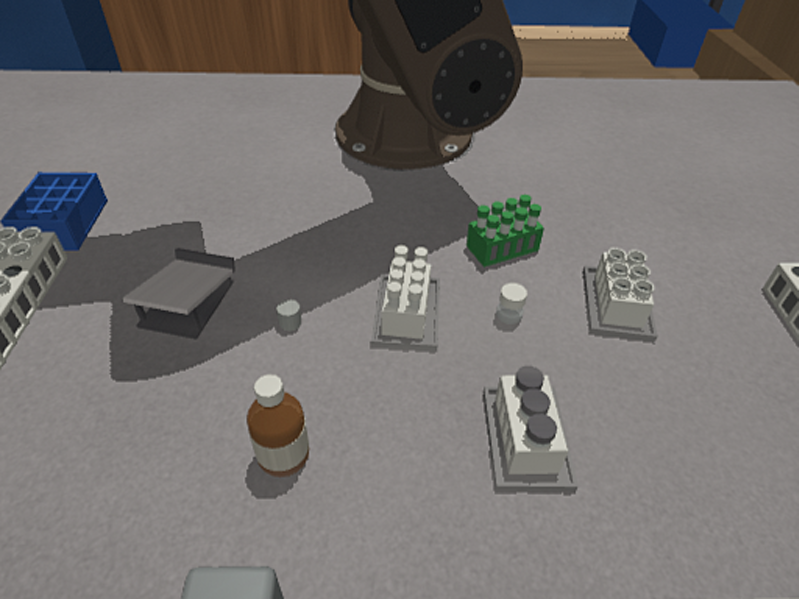

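Top picture (enlarged px): cups rack (207,340), tubes rack (418,318), jars rack (323,183). The stand is at (632,328), bottle (515,160), small jar (318,318) and weight (526,301). Possible mix-ups: the green tube rack (312,422), and the big white racks at the edges (30,280) and (785,290). By description I choose the white tube rack at (418,318). Close crops next.

```bash
python3 - <<'E'
from h import *
c=cam("top"); save(c,"crop1.png",(110,85,300,250),3.6); save(c,"stand1.png",(370,165,445,250),7)
E
```

```text
(no output)
```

View pics/crop1.png

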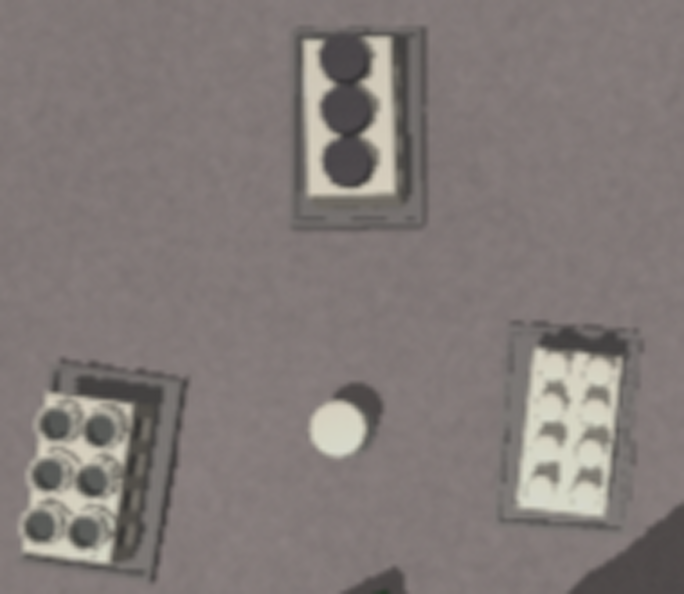

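View pics/stand1.png

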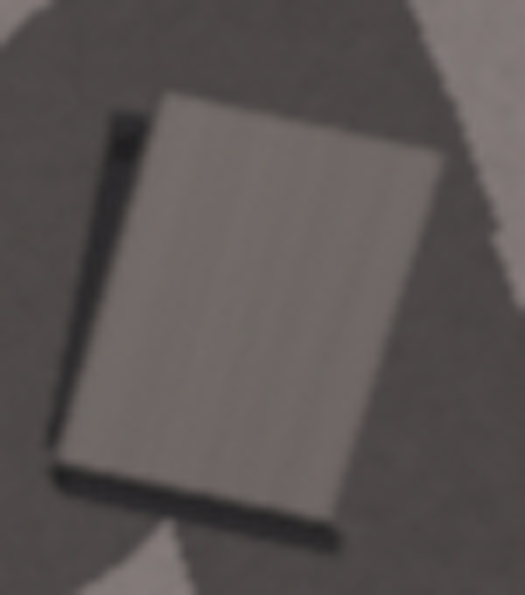

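```bash
cat > fit.py <<'E'
from h import *
from scipy.optimize import least_squares
def fit(c,loc,px,yaw0=0.):
    loc=np.array(loc,float);px=np.array(px,float)
    def P(p):
        R=np.array([[np.cos(p[2]),-np.sin(p[2])],[np.sin(p[2]),np.cos(p[2])]])
        return np.array([proj(c,[*(R@l[:2]+p[:2]),l[2]]) for l in loc])
    x0=[*ray(c,*px.mean(0),loc[:,2].mean()),yaw0]
    r=least_squares(lambda p:(P(p)-px).ravel(),x0,x_scale=[10,10,.1])
    return r.x.round(3),np.abs(r.fun).max().round(2)
def rect(l,w,z): return [[l/2,w/2,z],[l/2,-w/2,z],[-l/2,-w/2,z],[-l/2,w/2,z]] # TL TR BR BL (image)
def un(p,s,x0,y0): return [((x+.5)/s-.5+x0,(y+.5)/s-.5+y0) for x,y in p]
E
python3 - <<'E'
from fit import *
c=cam("top"); u=lambda p:un(p,3.6,110,85)
print("jars",fit(c,rect(90,50,46),u([(303,38),(393,36),(397,193),(307,197)])))
print("tjars",fit(c,rect(118,78,10),u([(294,27),(427,27),(427,228),(292,229)])))
print("cups",fit(c,rect(90,50,46),u([(46,393),(135,404),(111,563),(23,553)])))
print("tcups",fit(c,rect(118,78,10)[:3],u([(62,360),(187,378),(153,580)])))
print("tubes",fit(c,rect(90,50,46),u([(536,346),(623,352),(606,516),(517,509)])))
print("ttubes",fit(c,rect(118,78,10),u([(512,321),(638,329),(622,527),(499,521)])))
s=lambda p:un(p,7,370,165)
print("stand",fit(c,[[53,40,51],[53,-40,51],[-58.8,-40,33.4],[-58.8,40,33.4]],s([(168,92),(443,155),(333,520),(62,462)]),-.2))
print("bystanders",ray(c,*u([(338,429)])[0],42),ray(c,526/1.56,301/1.56,28),ray(c,522/1.56,146/1.56,115))
E
```

```text
jars (array([6.39322e+02, 1.09181e+02, 7.00000e-03]), np.float64(0.2))
tjars (array([ 6.41044e+02,  1.08379e+02, -2.30000e-02]), np.float64(0.48))
cups (array([ 4.40188e+02,  2.63149e+02, -1.51000e-01]), np.float64(0.48))
tcups (array([ 4.44836e+02,  2.59337e+02, -1.88000e-01]), np.float64(1.04))
tubes (array([ 4.59555e+02, -9.96000e+00, -1.28000e-01]), np.float64(0.67))
ttubes (array([ 4.63934e+02, -8.92200e+00, -9.40000e-02]), np.float64(1.76))
stand (array([ 4.46598e+02, -2.84573e+02, -2.65000e-01]), np.float64(1.63))
bystanders [463.7 119.5] [ 479.2 -151.6] [ 659.5 -137.3]
```

```bash
cat >> h.py <<'E'
def to(x,y,z,yaw,s=None):
    """shift/turn in tool axes from the present pose to TCP x,y,z,yaw"""
    if s is None:
        s=env.state(); s=[*s["eef_pos"],s["tcp_rot"][2]]
    a=s[3]; dx,dy=x-s[0],y-s[1]
    print("move",np.round([dx*np.cos(a)+dy*np.sin(a),dx*np.sin(a)-dy*np.cos(a),s[2]-z,np.degrees(a-yaw)],1).tolist())
    return [x,y,z,yaw]
E
python3 - <<'E'
from fit import *
c=cam("top")
s=lambda p:un(p,7,370,165)
px=s([(168,92),(443,155),(333,520),(62,462)])
print("stand",fit(c,[[53,40,51],[53,-40,51],[-55,-40,20],[-55,40,20]],px,-.2))
print("hi",fit(c,[[53,40,51],[53,-40,51]],px[:2],-.2))
p=to(460,-250,220,-.16); p=to(440,263,160,-.16,p); to(440,263,15,-.16,p)
E
```

```text
stand (array([ 4.44326e+02, -2.86285e+02, -2.37000e-01]), np.float64(0.37))
hi (array([ 4.44430e+02, -2.85189e+02, -2.53000e-01]), np.float64(0.18))
move [314.8, -206.6, -5.6, 33.7]
move [-101.5, -503.3, 60.0, 0.0]
move [0.0, -0.0, 145.0, 0.0]
```

Emit:
{"api": "arm_command", "payload": {"targets": [[200, -130, 0, 33.7, 1], [200, -130, 0, 33.7, 1], [200, -130, 0, 33.7, 1], [200, -130, 0, 33.7, 1], [200, -130, 0, 33.7, 1]]}}

```text
t: 0.75
eef_pos: [388.2, -365.4, 214.7]
tcp_rot: [3.142, -0.0, -0.165]
ft_force: [0.1, -0.5, 0.0]
opening: 0.999
grip_force: 0.0
```

```bash
python3 - <<'E'
from h import *
print(env.state()["eef_pos"],env.state()["tcp_rot"])
p=to(460,-250,220,-.16); to(440,263,160,-.16,p)
E
```

```text
[ 388.15382554 -365.40898983  214.71202614] [ 3.14157736e+00 -9.66268676e-05 -1.65123736e-01]
move [51.9, -125.6, -5.3, -0.3]
move [-101.5, -503.3, 60.0, 0.0]
```

Emit:
{"api": "arm_command", "payload": {"targets": [[52, -126, 0, 0, 1], [52, -126, 0, 0, 1], [52, -126, 0, 0, 1], [30, -220, 10, 0, 1], [30, -240, 20, 0, 1]]}}

```text
t: 1.25
eef_pos: [455.4, -151.3, 198.7]
tcp_rot: [3.141, -0.001, -0.161]
ft_force: [1.0, 0.4, 0.5]
opening: 1.001
grip_force: 0.0
```

Emit:
{"api": "arm_command", "payload": {"targets": [[-45, -230, 20, 0, 1], [-45, -230, 20, 0, 1], [-45, -230, 20, 0, 1], [-45, -230, 20, 0, 1], [-45, -230, 20, 0, 1]]}}

```text
t: 1.75
eef_pos: [447.0, 83.9, 178.5]
tcp_rot: [-3.142, -0.0, -0.159]
ft_force: [0.7, -0.8, -0.5]
opening: 0.998
grip_force: 0.0
```

```bash
python3 - <<'E'
from h import *
print(env.state()["eef_pos"],env.state()["tcp_rot"])
to(440,263,100,-.16)
E
```

```text
[446.98833648  83.86279806 178.46654446] [-3.14150440e+00 -3.06794639e-05 -1.59231863e-01]
move [-35.3, -175.8, 78.5, 0.0]
```

Emit:
{"api": "arm_command", "payload": {"targets": [[-35, -176, 60, 0, 1], [-35, -176, 60, 0, 1], [-35, -176, 60, 0, 1], [-35, -176, 60, 0, 1], [-35, -176, 78, 0, 1]]}}

```text
t: 2.25
eef_pos: [441.1, 264.4, 100.2]
tcp_rot: [-3.14, -0.002, -0.156]
ft_force: [0.9, -0.8, 0.7]
opening: 0.999
grip_force: 0.0
```

```bash
python3 - <<'E'
from h import *
to(440,263,15,-.16)
c=cam("scene"); save(c,"s2.png",(340,130,460,230),6)
E
```

```text
move [-0.9, 1.6, 85.2, 0.2]
```

View pics/s2.png

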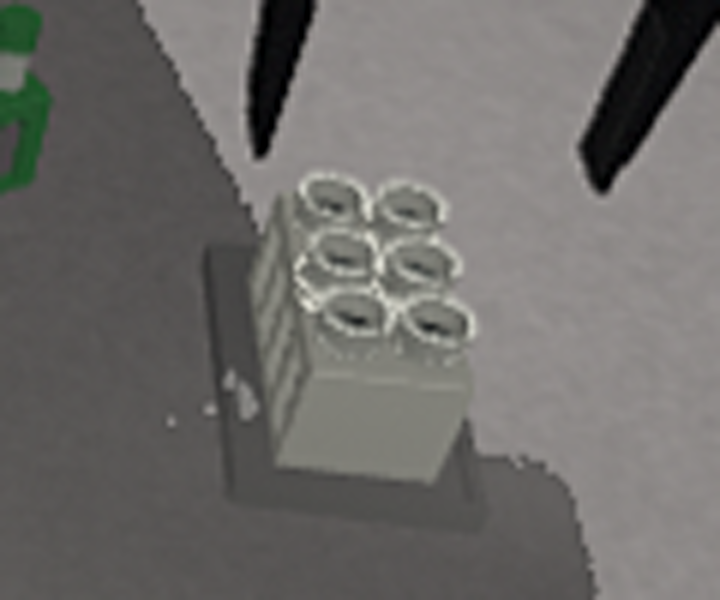

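```bash
python3 - <<'E'
from fit import *
c=cam("scene"); p=un([(305,372),(470,385),(433,483),(276,464)],6,340,130)
print(fit(c,[[45,25,46],[45,-25,46]][::-1],p[:2],-.16)); print(fit(c,[[45,25,4],[45,-25,4]],p[2:],-.16))
E
```

```text
(array([ 4.40186e+02,  2.60795e+02, -1.09000e-01]), np.float64(0.05))
(array([ 4.40961e+02,  2.64947e+02, -1.61000e-01]), np.float64(0.25))
```

Emit:
{"api": "arm_command", "payload": {"targets": [[-1, 1.5, 45, 0, 1], [-1, 1.5, 70, 0, 1], [-1, 1.5, 85, 0, 1], [-1, 1.5, 85, 0, 1], [-1, 1.5, 85, 0, 1]]}}

```text
t: 2.85
eef_pos: [440.5, 258.9, 16.4]
tcp_rot: [-3.141, -0.0, -0.161]
ft_force: [-0.6, 0.3, 0.1]
opening: 0.995
grip_force: 0.0
```

Emit:
{"api": "arm_command", "payload": {"targets": [[0, 0, 0, 0, 0.4], [0, 0, 0, 0, 0.4], [0, 0, 0, 0, 0.4], [0, 0, 0, 0, 0.4], [0, 0, 0, 0, 0.4]]}}

```text
t: 3.35
eef_pos: [440.1, 259.4, 15.8]
tcp_rot: [-3.141, -0.0, -0.16]
ft_force: [0.7, 1.9, 1.7]
opening: 0.637
grip_force: 1.0
```

Emit:
{"api": "arm_command", "payload": {"targets": [[0, -4, 0, 0, 0.6], [0, -4, 0, 0, 0.4], [0, -4, 0, 0, 0.4], [0, -4, 0, 0, 0.4], [0, -4, 0, 0, 0.4]]}}

```text
t: 3.85
eef_pos: [440.6, 263.3, 15.5]
tcp_rot: [-3.142, -0.0, -0.16]
ft_force: [-0.4, -0.0, -1.0]
opening: 0.524
grip_force: 30.0
```

Emit:
{"api": "arm_command", "payload": {"targets": [[0, 0, 0, 0, 0.3], [0, 0, 0, 0, 0.3], [0, 0, 0, 0, 0.3], [0, 0, 0, 0, 0.3], [0, 0, 0, 0, 0.3]]}}

```text
t: 4.35
eef_pos: [440.6, 263.2, 15.5]
tcp_rot: [3.141, -0.0, -0.16]
ft_force: [-0.1, 0.9, -1.2]
opening: 0.521
grip_force: 30.0
```

Emit:
{"api": "arm_command", "payload": {"targets": [[0, 0, -30, 0, 0.3], [0, 0, -70, 0, 0.3], [0, 0, -110, 0, 0.3], [0, 0, -140, 0, 0.3], [0, 0, -140, 0, 0.3]]}}

```text
t: 4.85
eef_pos: [441.7, 263.7, 158.9]
tcp_rot: [-3.139, -0.005, -0.16]
ft_force: [0.7, -0.1, -3.0]
opening: 0.523
grip_force: 30.0
```

```bash
python3 - <<'E'
from h import *
print(env.state()["eef_pos"],env.state()["opening"],env.state()["grip_force"])
p=to(436.5,-284,155,-.237); to(436.5,-284,75,-.237,p)
E
```

```text
[441.69733368 263.74185971 158.94567194] 0.5228948279650376 29.999557435512543
move [82.3, 541.6, 3.9, 4.4]
move [0.0, -0.0, 80.0, 0.0]
```

Emit:
{"api": "arm_command", "payload": {"targets": [[5, 40, 0, 0, 0.3], [12, 80, 0, 0, 0.3], [18, 120, 0, 0, 0.3], [25, 165, 0, 0, 0.3], [32, 210, 0, 0, 0.3]]}}

```text
t: 5.35
eef_pos: [437.7, 49.3, 154.4]
tcp_rot: [3.141, 0.002, -0.16]
ft_force: [1.2, -0.6, -1.9]
opening: 0.523
grip_force: 30.0
```

Emit:
{"api": "arm_command", "payload": {"targets": [[7, 45, 0, 1, 0.3], [14, 90, 0, 2, 0.3], [20, 135, 0, 3, 0.3], [27, 180, 0, 4, 0.3], [33, 220, 0, 4.4, 0.3]]}}

```text
t: 5.85
eef_pos: [435.1, -173.5, 154.4]
tcp_rot: [-3.141, 0.002, -0.239]
ft_force: [1.4, 0.8, -3.1]
opening: 0.523
grip_force: 30.0
```

Emit:
{"api": "arm_command", "payload": {"targets": [[6, 40, 0, 0, 0.3], [12, 75, 0, 0, 0.3], [16, 100, 0, 0, 0.3], [16, 104, 0, 0, 0.3], [16, 104, 0, 0, 0.3]]}}

```text
t: 6.35
eef_pos: [426.4, -276.4, 154.4]
tcp_rot: [-3.141, 0.002, -0.239]
ft_force: [0.8, -0.8, -2.8]
opening: 0.527
grip_force: 30.0
```

```bash
python3 - <<'E'
from h import *
print(env.state()["eef_pos"],env.state()["tcp_rot"])
to(436.5,-285,65,-.237)
E
```

```text
[ 426.44685024 -276.40363437  154.35701279] [-3.14056708e+00  2.03051564e-03 -2.38607540e-01]
move [11.8, 6.0, 89.4, -0.1]
```

Go down to just above the deck, then look.

Emit:
{"api": "arm_command", "payload": {"targets": [[12, 6, 20, 0, 0.3], [12, 6, 50, 0, 0.3], [12, 6, 75, 0, 0.3], [12, 6, 88, 0, 0.3], [12, 6, 88, 0, 0.3]]}}

```text
t: 6.85
eef_pos: [436.7, -283.1, 65.7]
tcp_rot: [-3.14, 0.004, -0.236]
ft_force: [0.5, -0.8, -2.6]
opening: 0.527
grip_force: 30.0
```

```bash
python3 - <<'E'
from h import *
s=env.state();print(s["eef_pos"],s["tcp_rot"],s["ft_force"])
c=cam("scene"); save(c,"s3.png",(60,110,180,220),5.4)
E
```

```text
[ 436.69732319 -283.1103981    65.6750617 ] [-3.13965121  0.00388207 -0.23591831] [ 0.46841077 -0.83985795 -2.64597162]
```

View pics/s3.png

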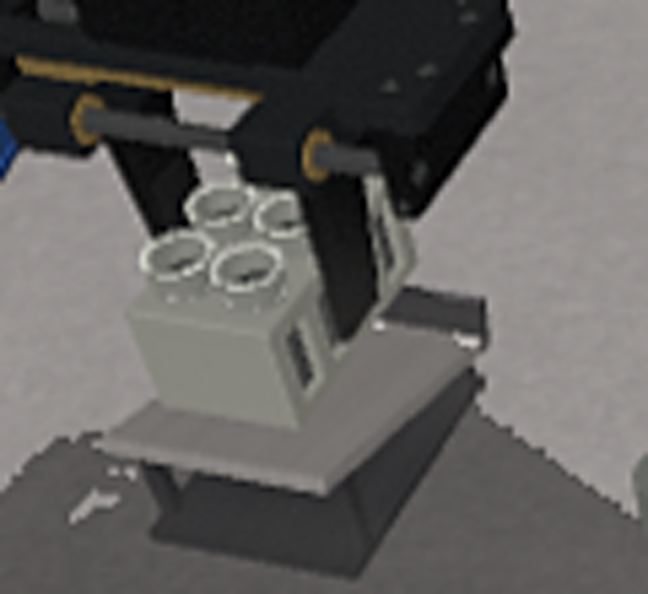

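Emit:
{"api": "arm_command", "payload": {"targets": [[0, 0, 4, 0, 0.3], [0, 0, 8, 0, 0.3], [0, 0, 10, 0, 0.3], [0, 0, 12, 0, 0.3], [0, 0, 12, 0, 0.3]]}}

```text
t: 7.4
eef_pos: [437.1, -284.9, 56.2]
tcp_rot: [-3.142, 0.0, -0.237]
ft_force: [-3.3, 1.6, 5.7]
opening: 0.526
grip_force: 30.0
```

Emit:
{"api": "arm_command", "payload": {"targets": [[0, 0, 1, 0, 0.3], [0, 0, 2, 0, 0.3], [0, 0, 3, 0, 0.3], [0, 0, 4, 0, 0.3], [0, 0, 4, 0, 0.3]]}}

```text
t: 7.9
eef_pos: [436.6, -284.8, 52.3]
tcp_rot: [-3.141, 0.001, -0.237]
ft_force: [-8.7, 2.3, 9.9]
opening: 0.524
grip_force: 30.0
```

Emit:
{"api": "arm_command", "payload": {"targets": [[0, 0, 1, 0, 0.3], [0, 0, 2, 0, 0.3], [0, 0, 3, 0, 0.3], [0, 0, 4, 0, 0.3], [0, 0, 5, 0, 0.3]]}}

```text
t: 8.4
eef_pos: [436.5, -284.7, 47.4]
tcp_rot: [-3.141, 0.001, -0.237]
ft_force: [-9.6, 2.7, 11.5]
opening: 0.523
grip_force: 30.0
```

```bash
python3 - <<'E'
from h import *
s=env.state();print(s["eef_pos"],s["ft_force"],s["moment"])
c=cam("scene"); save(c,"s4.png",(60,110,180,220),5.4)
E
```

```text
[ 436.5175968  -284.72419022   47.42266523] [-9.55793173  2.74760667 11.49432863] [0.39073975 1.14175596 0.01575753]
```

View pics/s4.png

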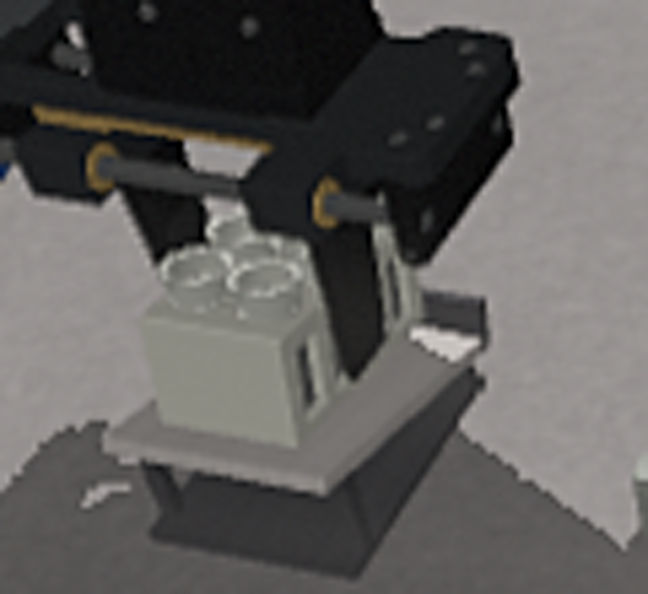

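Emit:
{"api": "arm_command", "payload": {"targets": [[0, 0, 1, 0, 0.3], [0, 0, 2, 0, 0.3], [0, 0, 2, 0, 0.3], [-3, 0, 2.9, 0, 0.3], [-5, 0, 3.4, 0, 0.3]]}}

```text
t: 8.95
eef_pos: [433.7, -284.8, 44.3]
tcp_rot: [3.14, -0.004, -0.237]
ft_force: [2.7, -0.5, 5.8]
opening: 0.524
grip_force: 30.0
```

Emit:
{"api": "arm_command", "payload": {"targets": [[-2, 0, 0.6, 0, 0.3], [-4, 0, 1.2, 0, 0.3], [-5, 0, 1.5, 0, 0.3], [-5, 0, 1.5, 0, 0.3], [-5, 0, 1.5, 0, 0.3]]}}

```text
t: 9.45
eef_pos: [429.5, -284.0, 43.1]
tcp_rot: [3.139, -0.005, -0.238]
ft_force: [5.1, 0.4, 7.5]
opening: 0.524
grip_force: 30.0
```

Emit:
{"api": "arm_command", "payload": {"targets": [[-1, 0, 0.3, 0, 0.3], [-2, 0, 0.6, 0, 0.3], [-3, 0, 0.9, 0, 0.3], [-4, 0, 1.2, 0, 0.3], [-4, 0, 1.2, 0, 0.3]]}}

```text
t: 9.95
eef_pos: [429.2, -284.3, 43.2]
tcp_rot: [3.137, -0.014, -0.24]
ft_force: [22.8, 4.5, 13.5]
opening: 0.522
grip_force: 30.0
```

Emit:
{"api": "arm_command", "payload": {"targets": [[-1, 0, 0.3, 0, 0.3], [-2, 0, 0.6, 0, 0.3], [-3, 0, 0.9, 0, 0.3], [-3, 0, 0.9, 0, 0.3], [-3, 0, 0.9, 0, 0.3]]}}

```text
t: 10.45
eef_pos: [428.6, -284.8, 43.3]
tcp_rot: [3.135, -0.019, -0.24]
ft_force: [32.8, 7.1, 18.9]
opening: 0.527
grip_force: 30.0
```

```bash
python3 - <<'E'
from h import *
s=env.state();print(s["eef_pos"],s["ft_force"],s["moment"])
c=cam("scene"); save(c,"s5.png",(60,110,180,220),5.4)
E
```

```text
[ 428.61709541 -284.76498226   43.27708522] [32.77132375  7.12238914 18.93924645] [ 1.53918002 -6.08601279 -0.57831864]
```

View pics/s5.png

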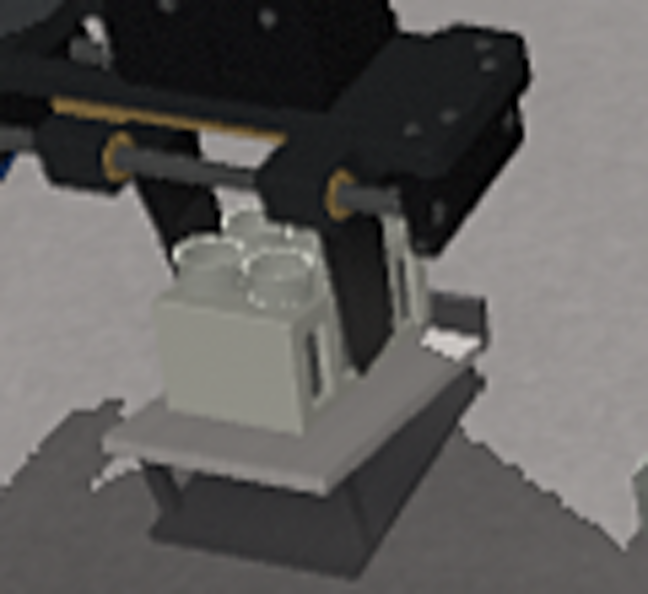

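Emit:
{"api": "arm_command", "payload": {"targets": [[3, 0, -0.9, 0, 0.3], [5, 0, -1.5, 0, 0.3], [5, 0, -1.5, 0, 0.7], [5, 0, -1.5, 0, 0.7], [5, 0, -1.5, 0, 0.7]]}}

```text
t: 11.0
eef_pos: [425.4, -282.1, 41.0]
tcp_rot: [-3.141, 0.001, -0.237]
ft_force: [-0.3, 0.6, 0.3]
opening: 0.686
grip_force: 0.0
```

Emit:
{"api": "arm_command", "payload": {"targets": [[0, 0, 0, 0, 0.8], [0, 0, 0, 0, 0.8], [0, 0, 0, 0, 0.8], [0, 0, -15, 0, 0.8], [0, 0, -40, 0, 0.8]]}}

```text
t: 11.5
eef_pos: [425.2, -281.8, 80.4]
tcp_rot: [-3.14, 0.003, -0.237]
ft_force: [-0.3, 0.3, 0.3]
opening: 0.801
grip_force: 0.0
```

Emit:
{"api": "arm_command", "payload": {"targets": [[0, 0, -30, 0, 0.8], [0, 0, -65, 0, 1], [-10, -40, -70, 0, 1], [-20, -85, -70, 0, 1], [-30, -125, -70, 0, 1]]}}

```text
t: 12.0
eef_pos: [425.7, -152.3, 151.4]
tcp_rot: [3.141, -0.001, -0.238]
ft_force: [1.5, 1.1, -0.0]
opening: 0.996
grip_force: 0.0
```

```bash
python3 - <<'E'
from h import *
s=env.state();print(s["eef_pos"],s["ft_force"],s["tcp_rot"][2])
c=cam("scene"); c2=cam("top"); save(c,"a.png",(60,110,180,220),3.3);save(c2,"b.png",(370,165,445,250),4.3)
a,b=cv2.imread("pics/a.png"),cv2.imread("pics/b.png")[:363]
b=cv2.copyMakeBorder(b,0,363-b.shape[0],0,0,0);cv2.imwrite("pics/s6.png",np.hstack([a[:363],b]))
p=to(459.5,-10,150,-.125);to(459.5,-10,15,-.125,p)
E
```

```text
[ 425.6505111  -152.27783224  151.39879701] [ 1.48056078  1.14535095 -0.02356188] -0.23807426600894632
move [1.0, -144.2, 1.2, -6.2]
move [0.0, -0.0, 135.0, 0.0]
```

View pics/s6.png

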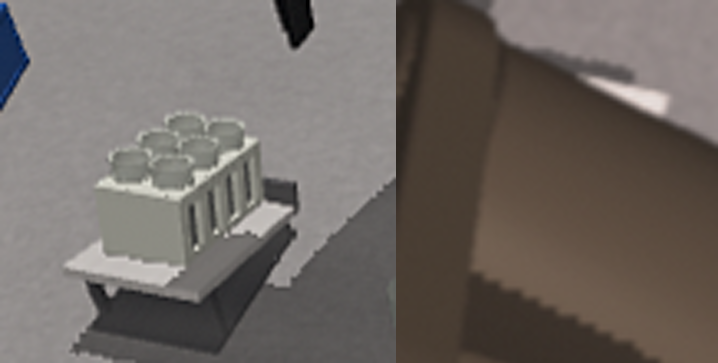

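The cups rack lies flat on the deck with its end at the ledge; I'll check that from the top later. Next, the tubes.

Emit:
{"api": "arm_command", "payload": {"targets": [[0, -45, 0, -3, 1], [0, -90, 0, -6, 1], [1, -130, 0, -6.2, 1], [1, -144, 0, -6.2, 1], [1, -144, 0, -6.2, 1]]}}

```text
t: 12.6
eef_pos: [461.3, -12.9, 151.0]
tcp_rot: [3.141, -0.0, -0.126]
ft_force: [-0.2, -0.6, -0.5]
opening: 1.002
grip_force: 0.0
```

```bash
python3 - <<'E'
from h import *
s=env.state();print(s["eef_pos"],s["tcp_rot"][2]); to(459.5,-10,15,-.125)
c=cam("scene"); save(c,"s7.png",(230,140,300,230),6.5)
E
```

```text
[461.26195004 -12.91654354 151.01261237] -0.1263068252022006
move [-2.1, -2.7, 136.0, -0.1]
```

View pics/s7.png

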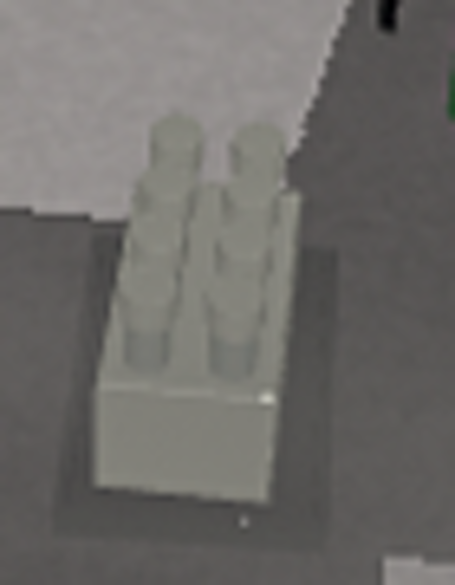

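```bash
python3 - <<'E'
from fit import *
c=cam("scene"); p=un([(95,382),(277,393),(270,500),(93,488)],6.5,230,140)
print(fit(c,[[45,-25,46],[45,25,46],[45,25,4],[45,-25,4]],p,-.1))
E
```

```text
(array([ 4.58527e+02, -9.65900e+00, -8.60000e-02]), np.float64(0.34))
```

Emit:
{"api": "arm_command", "payload": {"targets": [[-2, -2.5, 45, 0, 1], [-2, -2.5, 85, 0, 1], [-2, -2.5, 115, 0, 1], [-2, -2.5, 136, 0, 1], [-2, -2.5, 136, 0, 1]]}}

```text
t: 13.2
eef_pos: [458.0, -12.5, 13.0]
tcp_rot: [-3.142, 0.004, -0.131]
ft_force: [0.5, 0.3, 0.7]
opening: 0.999
grip_force: 0.0
```

Emit:
{"api": "arm_command", "payload": {"targets": [[0, 0, 0, 0, 1], [0, 0, 0, 0, 0.68], [0, 0, 0, 0, 0.68], [0, 0, 0, 0, 0.68], [0, 0, 0, 0, 0.68]]}}

```text
t: 13.7
eef_pos: [459.4, -11.3, 15.6]
tcp_rot: [3.141, -0.001, -0.129]
ft_force: [-0.9, 0.0, -0.2]
opening: 0.723
grip_force: 0.0
```

Estimates agree. Close.

Emit:
{"api": "arm_command", "payload": {"targets": [[0, -1.5, 0, 0, 0.6], [0, -1.5, 0, 0, 0.3], [0, -1.5, 0, 0, 0.3], [0, -1.5, 0, 0, 0.3], [0, -1.5, 0, 0, 0.3]]}}

```text
t: 14.2
eef_pos: [459.4, -9.6, 15.1]
tcp_rot: [-3.142, -0.0, -0.129]
ft_force: [0.1, 3.7, 3.2]
opening: 0.524
grip_force: 30.0
```

Emit:
{"api": "arm_command", "payload": {"targets": [[0, 0, 0, 0, 0.3], [0, 0, 0, 0, 0.3], [0, 0, -20, 0, 0.3], [0, 0, -60, 0, 0.3], [0, 0, -100, 0, 0.3]]}}

```text
t: 14.7
eef_pos: [458.6, -10.0, 115.5]
tcp_rot: [3.141, 0.003, -0.129]
ft_force: [0.4, 0.3, -3.3]
opening: 0.526
grip_force: 30.0
```

```bash
python3 - <<'E'
from h import *
s=env.state();print(s["eef_pos"],s["tcp_rot"][2],s["opening"]); to(444.5,259.5,135,-.188)
E
```

```text
[458.6489775   -9.97091327 115.52110024] -0.12907447892230373 0.525840632142829
move [-48.7, -265.4, -19.5, 3.4]
```

Emit:
{"api": "arm_command", "payload": {"targets": [[-6, -35, 0, 0, 0.3], [-14, -80, 0, 1, 0.3], [-22, -125, 0, 2, 0.3], [-30, -170, 0, 3.4, 0.3], [-38, -212, 0, 3.4, 0.3]]}}

```text
t: 15.2
eef_pos: [448.4, 206.9, 114.7]
tcp_rot: [3.141, 0.0, -0.189]
ft_force: [0.6, -0.4, -3.3]
opening: 0.522
grip_force: 30.0
```

Emit:
{"api": "arm_command", "payload": {"targets": [[-7, -35, 0, 0, 0.3], [-12, -53, 0, 0, 0.3], [-12, -53, 30, 0, 0.3], [-12, -53, 60, 0, 0.3], [-12, -53, 60, 0, 0.3]]}}

```text
t: 15.7
eef_pos: [445.3, 258.8, 52.0]
tcp_rot: [3.138, 0.005, -0.188]
ft_force: [-0.3, -0.1, -1.9]
opening: 0.524
grip_force: 30.0
```

```bash
python3 - <<'E'
from h import *
s=env.state();print(s["eef_pos"],s["tcp_rot"][2],s["opening"]); to(444.5,259.5,17,-.188)
E
```

```text
[445.26626311 258.81535396  51.97533125] -0.18795095008878548 0.5235611796900462
move [-0.9, -0.5, 35.0, 0.0]
```

Emit:
{"api": "arm_command", "payload": {"targets": [[0, 0, 20, 0, 0.3], [0, 0, 33, 0, 0.3], [0, 0, 38, 0, 0.3], [0, 0, 38, 0, 0.3], [0, 0, 38.5, 0, 0.3]]}}

```text
t: 16.2
eef_pos: [447.4, 259.7, 17.2]
tcp_rot: [-3.141, -0.001, -0.188]
ft_force: [-1.3, 0.1, -2.9]
opening: 0.528
grip_force: 30.0
```

Emit:
{"api": "arm_command", "payload": {"targets": [[0, 0, 0, 0, 0.9], [0, 0, 0, 0, 0.9], [0, 0, 0, 0, 0.9], [0, 0, 0, 0, 0.9], [0, 0, -20, 0, 0.9]]}}

```text
t: 16.7
eef_pos: [446.2, 259.2, 35.3]
tcp_rot: [3.14, 0.003, -0.188]
ft_force: [0.0, -0.1, 1.1]
opening: 0.874
grip_force: 0.0
```

Emit:
{"api": "arm_command", "payload": {"targets": [[0, 0, -40, 0, 1], [0, 0, -80, 0, 1], [0, 0, -110, 0, 1], [20, 30, -125, -2, 1], [50, 60, -125, -5, 1]]}}

```text
t: 17.2
eef_pos: [485.2, 191.5, 164.1]
tcp_rot: [-3.14, -0.004, -0.097]
ft_force: [1.1, 0.5, 0.5]
opening: 1.003
grip_force: 0.0
```

```bash
python3 - <<'E'
from h import *
s=env.state();print(s["eef_pos"],s["tcp_rot"][2],s["opening"]); p=to(639.3,109,150,0);to(639.3,109,15,0,p)
E
```

```text
[485.21290852 191.49353968 164.14176066] -0.09665885664722795 1.0034521535199457
move [161.3, 67.2, 14.1, -5.5]
move [0.0, 0.0, 135.0, 0.0]
```

Emit:
{"api": "arm_command", "payload": {"targets": [[40, 18, 0, -2, 1], [80, 35, 5, -4, 1], [122, 51, 10, -5.5, 1], [155, 65, 14, -5.5, 1], [161, 67, 14, -5.5, 1]]}}

```text
t: 17.7
eef_pos: [640.7, 106.2, 146.5]
tcp_rot: [3.141, 0.0, -0.007]
ft_force: [-1.0, -0.3, 0.0]
opening: 0.999
grip_force: 0.0
```

Emit:
{"api": "arm_command", "payload": {"targets": [[0, 0, 0, 0, 1], [0, 0, 20, 0, 1], [0, 0, 40, 0, 1], [0, 0, 55, 0, 1], [0, 0, 55, 0, 1]]}}

```text
t: 18.2
eef_pos: [636.7, 109.1, 91.0]
tcp_rot: [3.141, 0.003, -0.004]
ft_force: [-1.0, -0.5, -0.1]
opening: 1.0
grip_force: 0.0
```

```bash
python3 - <<'E'
from h import *
s=env.state();print(s["eef_pos"],s["tcp_rot"][2],s["opening"]); to(639.5,109,15,0)
c=cam("scene"); save(c,"s8.png",(295,130,435,325),3.05)
E
```

```text
[636.7229022  109.10829501  91.02088832] -0.004209046625672119 1.000023277877344
move [2.8, 0.1, 76.0, -0.2]
```

View pics/s8.png

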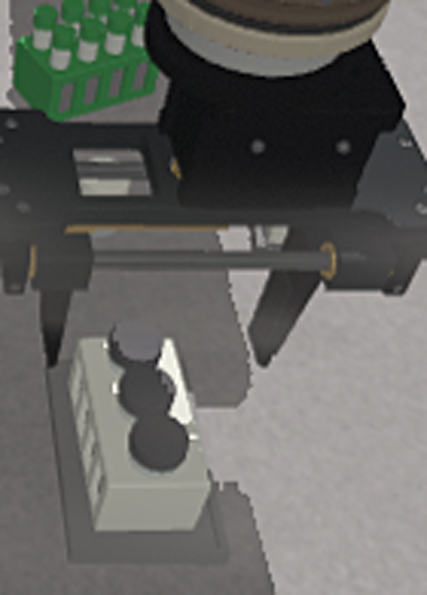

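The open fingers at (53,360) and (265,360) straddle the jar rack. Descend and grip.

Emit:
{"api": "arm_command", "payload": {"targets": [[2, 0, 30, 0, 1], [2, 0, 60, 0, 1], [2, 0, 75, 0, 1], [2, 0, 75, 0, 1], [2, 0, 75, 0, 0.7]]}}

```text
t: 18.75
eef_pos: [640.9, 108.6, 18.7]
tcp_rot: [3.142, -0.001, -0.005]
ft_force: [-0.2, -0.2, 0.3]
opening: 0.963
grip_force: 0.0
```

Emit:
{"api": "arm_command", "payload": {"targets": [[0, 0, 0, 0, 0.7], [0, 0, 0, 0, 0.6], [0, 0, 0, 0, 0.6], [0, 0, 0, 0, 0.6], [0, 0, 0, 0, 0.6]]}}

```text
t: 19.25
eef_pos: [640.5, 108.4, 17.8]
tcp_rot: [3.142, -0.0, -0.005]
ft_force: [-0.4, -0.1, 1.1]
opening: 0.611
grip_force: 0.0
```

Emit:
{"api": "arm_command", "payload": {"targets": [[0, 0, 0, 0, 0.3], [0, 0, 0, 0, 0.3], [0, 0, 0, 0, 0.3], [0, 0, 0, 0, 0.3], [0, 0, 0, 0, 0.3]]}}

```text
t: 19.75
eef_pos: [640.5, 108.6, 17.7]
tcp_rot: [-3.142, -0.0, -0.005]
ft_force: [1.0, 1.8, 2.2]
opening: 0.524
grip_force: 30.0
```

Emit:
{"api": "arm_command", "payload": {"targets": [[0, 0, -20, 0, 0.3], [0, 0, -60, 0, 0.3], [0, 0, -100, 0, 0.3], [0, 0, -110, 0, 0.3], [0, 0, -110, 0, 0.3]]}}

```text
t: 20.25
eef_pos: [640.7, 108.3, 128.6]
tcp_rot: [3.141, -0.002, -0.005]
ft_force: [0.2, -0.6, -2.0]
opening: 0.526
grip_force: 30.0
```

```bash
python3 - <<'E'
from h import *
s=env.state();print(s["eef_pos"],s["tcp_rot"][2],s["opening"]); p=to(464,-9,125,-.1)
E
```

```text
[640.66128253 108.34059862 128.60615407] -0.004984910831012046 0.5258228511580217
move [-176.1, 118.2, 3.6, 5.4]
```

Emit:
{"api": "arm_command", "payload": {"targets": [[-32, 22, 0, 1, 0.3], [-70, 47, 0, 3, 0.3], [-108, 73, 0, 5.4, 0.3], [-145, 98, 0, 5.4, 0.3], [-165, 111, 0, 5.4, 0.3]]}}

```text
t: 20.75
eef_pos: [470.8, -2.7, 125.7]
tcp_rot: [3.141, 0.005, -0.1]
ft_force: [-0.4, -0.4, -3.2]
opening: 0.521
grip_force: 30.0
```

Emit:
{"api": "arm_command", "payload": {"targets": [[-10, 8, 0, 0, 0.3], [-10, 8, 30, 0, 0.3], [-10, 8, 65, 0, 0.3], [-10, 8, 75, 0, 0.3], [-10, 8, 75, 0, 0.3]]}}

```text
t: 21.25
eef_pos: [463.5, -8.4, 51.0]
tcp_rot: [-3.141, 0.004, -0.099]
ft_force: [-0.8, 0.1, -2.0]
opening: 0.526
grip_force: 30.0
```

```bash
python3 - <<'E'
from h import *
s=env.state();print(s["eef_pos"],s["tcp_rot"][2],s["opening"]); p=to(464,-9,19,-.1)
E
```

```text
[463.49756292  -8.4299432   50.97246389] -0.0989767474922989 0.5257932929326024
move [0.6, 0.5, 32.0, 0.1]
```

Emit:
{"api": "arm_command", "payload": {"targets": [[0, 0, 15, 0, 0.3], [0, 0, 28, 0, 0.3], [0, 0, 33, 0, 0.3], [0, 0, 34, 0, 0.3], [0, 0, 34, 0, 0.3]]}}

```text
t: 21.75
eef_pos: [464.5, -8.7, 19.2]
tcp_rot: [3.141, -0.001, -0.099]
ft_force: [-0.1, 0.1, -1.7]
opening: 0.528
grip_force: 30.0
```

Emit:
{"api": "arm_command", "payload": {"targets": [[0, 0, 0, 0, 0.9], [0, 0, 0, 0, 0.9], [0, 0, 0, 0, 0.9], [0, 0, 0, 0, 0.9], [0, 0, -20, 0, 0.9]]}}

```text
t: 22.25
eef_pos: [463.2, -8.6, 37.5]
tcp_rot: [-3.141, 0.003, -0.099]
ft_force: [-0.3, 0.1, 0.3]
opening: 0.872
grip_force: 0.0
```

Emit:
{"api": "arm_command", "payload": {"targets": [[0, 0, -40, 0, 1], [0, 0, -80, 0, 1], [0, 0, -110, 0, 1], [0, -40, -120, 2, 1], [0, -85, -120, 5, 1]]}}

```text
t: 22.75
eef_pos: [473.3, 76.0, 160.6]
tcp_rot: [-3.141, -0.004, -0.191]
ft_force: [0.5, -0.1, -0.1]
opening: 0.996
grip_force: 0.0
```

```bash
python3 - <<'E'
from h import *
s=env.state();print(s["eef_pos"],s["tcp_rot"][2],s["opening"]); p=to(446,259.5,120,-.188)
E
```

```text
[473.34798704  76.03240588 160.61791928] -0.1911422524448665 0.9963037526971098
move [-61.7, -174.9, 40.6, -0.2]
```

Emit:
{"api": "arm_command", "payload": {"targets": [[-15, -45, 0, 0, 1], [-31, -90, 0, 0, 1], [-46, -132, 10, 0, 1], [-60, -170, 25, 0, 1], [-62, -175, 40, 0, 1]]}}

```text
t: 23.25
eef_pos: [443.1, 262.8, 118.2]
tcp_rot: [-3.141, -0.001, -0.183]
ft_force: [0.6, -0.4, -0.8]
opening: 0.997
grip_force: 0.0
```

Emit:
{"api": "arm_command", "payload": {"targets": [[0, 0, 0, 0, 1], [0, 0, 0, 0, 1], [0, 0, 40, 0, 1], [0, 0, 60, 0, 1], [0, 0, 60, 0, 1]]}}

```text
t: 23.75
eef_pos: [443.7, 258.0, 57.4]
tcp_rot: [3.14, 0.002, -0.188]
ft_force: [-0.3, -0.0, 0.3]
opening: 1.0
grip_force: 0.0
```

```bash
python3 - <<'E'
from h import *
s=env.state();print(s["eef_pos"],s["tcp_rot"][2],s["opening"]); p=to(446,259.5,16,-.188)
E
```

```text
[443.68618144 257.98303265  57.42647527] -0.18824888983766952 1.000376388915901
move [2.0, -1.9, 41.4, -0.0]
```

Emit:
{"api": "arm_command", "payload": {"targets": [[1, -1, 20, 0, 1], [1, -1, 35, 0, 1], [1, -1, 42, 0, 0.8], [1, -1, 42, 0, 0.6], [1, -1, 42, 0, 0.6]]}}

```text
t: 24.25
eef_pos: [445.8, 260.1, 17.6]
tcp_rot: [-3.141, -0.001, -0.187]
ft_force: [0.6, 0.3, -0.1]
opening: 0.804
grip_force: 0.0
```

Emit:
{"api": "arm_command", "payload": {"targets": [[0, 0, 0, 0, 0.6], [0, 0, 0, 0, 0.3], [0, 0, 0, 0, 0.3], [0, 0, 0, 0, 0.3], [0, 0, 0, 0, 0.3]]}}

```text
t: 24.75
eef_pos: [445.3, 260.2, 16.9]
tcp_rot: [-3.141, -0.0, -0.187]
ft_force: [-0.0, -0.6, 6.6]
opening: 0.529
grip_force: 30.0
```

Emit:
{"api": "arm_command", "payload": {"targets": [[0, 0, 0, 0, 0.3], [0, 0, 0, 0, 0.3], [0, 0, -20, 0, 0.3], [0, 0, -60, 0, 0.3], [0, 0, -100, 0, 0.3]]}}

```text
t: 25.25
eef_pos: [444.5, 259.9, 117.0]
tcp_rot: [3.14, 0.002, -0.187]
ft_force: [1.2, -0.2, -3.7]
opening: 0.524
grip_force: 30.0
```

```bash
python3 - <<'E'
from h import *
s=env.state();print(s["eef_pos"],s["tcp_rot"][2],s["opening"],s["grip_force"]); p=to(641,108.5,125,-.02)
E
```

```text
[444.52968706 259.87586148 116.99444917] -0.18651923044422203 0.5241028129571945 29.997974932193756
move [221.1, 112.3, -8.0, -9.5]
```

Emit:
{"api": "arm_command", "payload": {"targets": [[35, 18, 0, -2, 0.3], [75, 38, 0, -4, 0.3], [115, 58, 0, -7, 0.3], [155, 78, 0, -9.5, 0.3], [195, 98, 0, -9.5, 0.3]]}}

```text
t: 25.75
eef_pos: [619.5, 126.3, 116.1]
tcp_rot: [3.141, 0.001, -0.019]
ft_force: [0.5, 1.4, -2.4]
opening: 0.528
grip_force: 30.0
```

Emit:
{"api": "arm_command", "payload": {"targets": [[20, 18, 0, 0, 0.3], [23, 18, 0, 0, 0.3], [23, 18, 30, 0, 0.3], [23, 18, 60, 0, 0.3], [23, 18, 60, 0, 0.3]]}}

```text
t: 26.25
eef_pos: [638.4, 109.6, 52.7]
tcp_rot: [3.141, 0.008, -0.02]
ft_force: [0.9, -0.6, -3.0]
opening: 0.524
grip_force: 30.0
```

```bash
python3 - <<'E'
from h import *
s=env.state();print(s["eef_pos"],s["tcp_rot"][2],s["opening"],s["grip_force"]); p=to(641,108.5,18,-.02)
E
```

```text
[638.39697539 109.56298867  52.71824483] -0.020358171265024483 0.5238364526194684 29.997674524784088
move [2.6, 1.0, 34.7, -0.0]
```

Emit:
{"api": "arm_command", "payload": {"targets": [[1, 1, 18, 0, 0.3], [1, 1, 32, 0, 0.3], [1, 1, 37, 0, 0.3], [1, 1, 39, 0, 0.3], [1, 1, 39, 0, 0.3]]}}

```text
t: 26.75
eef_pos: [642.4, 108.3, 18.0]
tcp_rot: [3.142, -0.0, -0.021]
ft_force: [-0.0, 0.2, -2.4]
opening: 0.523
grip_force: 30.0
```

```bash
python3 - <<'E'
from h import *
s=env.state();print(s["eef_pos"],s["ft_force"])
E
```

```text
[642.36298886 108.3210592   17.99130953] [-0.0300568   0.23771005 -2.39726635]
```

Release, rise, and withdraw to the right and out of the top view.

Emit:
{"api": "arm_command", "payload": {"targets": [[0, 0, 1, 0, 0.9], [0, 0, 1, 0, 0.9], [0, 0, 1, 0, 0.9], [0, 0, 1, 0, 0.9], [0, 0, -20, 0, 0.9]]}}

```text
t: 27.25
eef_pos: [641.0, 108.0, 35.7]
tcp_rot: [3.141, 0.004, -0.021]
ft_force: [-0.1, 0.1, 0.7]
opening: 0.874
grip_force: 0.0
```

Emit:
{"api": "arm_command", "payload": {"targets": [[0, 0, -40, 0, 1], [0, 0, -80, 0, 1], [0, 0, -125, 0, 1], [0, 0, -170, 0, 1], [0, 0, -190, 0, 1]]}}

```text
t: 27.75
eef_pos: [643.1, 108.3, 232.4]
tcp_rot: [-3.141, -0.006, -0.021]
ft_force: [0.0, -0.1, 0.1]
opening: 1.0
grip_force: 0.0
```

Emit:
{"api": "arm_command", "payload": {"targets": [[-40, 45, 0, 0, 1], [-120, 200, 0, 0, 1], [-120, 200, 0, 0, 1], [-120, 200, 0, 0, 1], [-120, 200, 0, 0, 1]]}}

```text
t: 28.25
eef_pos: [516.5, -91.3, 227.9]
tcp_rot: [3.141, -0.0, -0.022]
ft_force: [-0.0, 0.1, 0.4]
opening: 0.999
grip_force: 0.0
```

Emit:
{"api": "arm_command", "payload": {"targets": [[-60, 240, 0, 0, 1], [-60, 240, 0, 0, 1], [-60, 240, 0, 0, 1], [-60, 240, 0, 0, 1], [-60, 240, 0, 0, 1]]}}

```text
t: 28.75
eef_pos: [452.2, -330.0, 228.0]
tcp_rot: [3.141, -0.001, -0.021]
ft_force: [1.1, 0.9, -0.3]
opening: 1.001
grip_force: 0.0
```

Emit:
{"api": "arm_command", "payload": {"targets": [[-200, 240, 0, 0, 1], [-200, 240, 0, 0, 1], [-200, 240, 0, 0, 1], [-200, 240, 0, 0, 1], [-200, 240, 0, 0, 1]]}}

```text
t: 29.25
eef_pos: [287.5, -518.0, 227.9]
tcp_rot: [3.141, -0.0, -0.021]
ft_force: [0.6, 0.5, -0.2]
opening: 1.002
grip_force: 0.0
```

```bash
python3 - <<'E'
from h import *
s=env.state();print(s["eef_pos"])
c=cam("top");save(c,"t2.png",(110,70,445,260),2.3); c=cam("scene");save(c,"s9.png",(60,100,440,330),2.1)
E
```

```text
[ 287.49440195 -517.99711738  227.91821043]
```

View pics/t2.png

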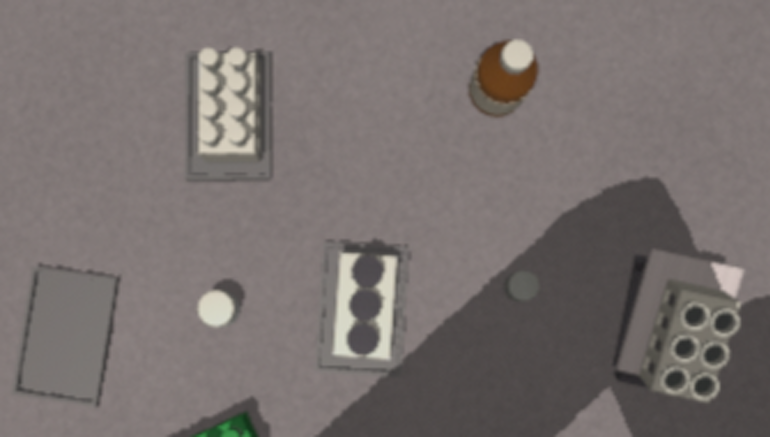

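View pics/s9.png

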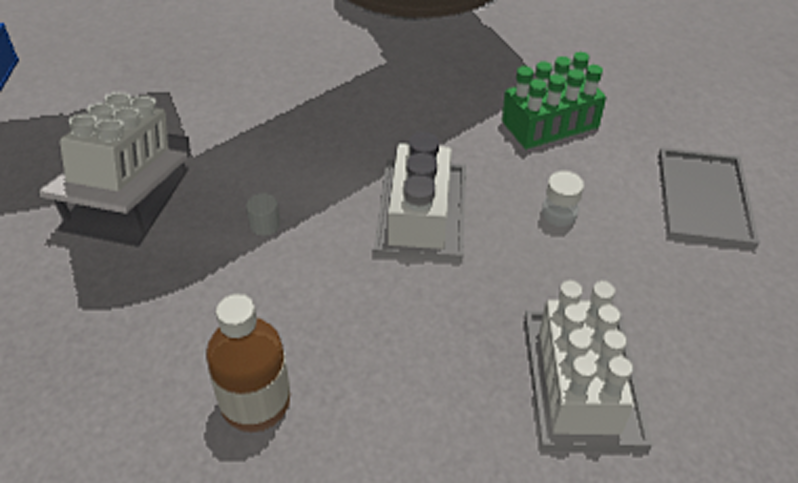

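The swap is done, tray_cups is empty and the bystanders are standing. My last picture checks the cups rack against its ledge home, with the predicted home outline drawn over it.

```bash
python3 - <<'E'
from h import *
S=np.array([444.3,-286.2]);yw=-.237;t=.28
def home(along,d,l,w,h):
    x=-11.8+(l+d)*np.cos(t)-h*np.sin(t); z=32.4+(l+d)*np.sin(t)+h*np.cos(t)
    return [S[0]+x*np.cos(yw)-w*np.sin(yw),S[1]+x*np.sin(yw)+w*np.cos(yw),z]
tiles=[]
for n,cr in(("top",(370,165,445,250)),("scene",(70,130,155,215))):
    c=cam(n);x0,y0,x1,y1=cr;k=390/(x1-x0)
    im=cv2.resize(c["frame"][y0:y1,x0:x1,::-1].copy(),None,fx=k,fy=k,interpolation=cv2.INTER_CUBIC)
    for d,col in((0,(0,0,255)),(8,(0,255,0))):
        P=[proj(c,home(0,d,l,w,42)) for l,w in((45,25),(45,-25),(-45,-25),(-45,25))]
        q=[(int((u+.5-x0)*k),int((v+.5-y0)*k)) for u,v in P]
        cv2.polylines(im,[np.array(q)],True,col,1)
    tiles.append(cv2.copyMakeBorder(im[:450],0,450-min(450,im.shape[0]),0,0,0))
cv2.imwrite("pics/f.png",np.hstack(tiles))
E
```

```text
(no output)
```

View pics/f.png

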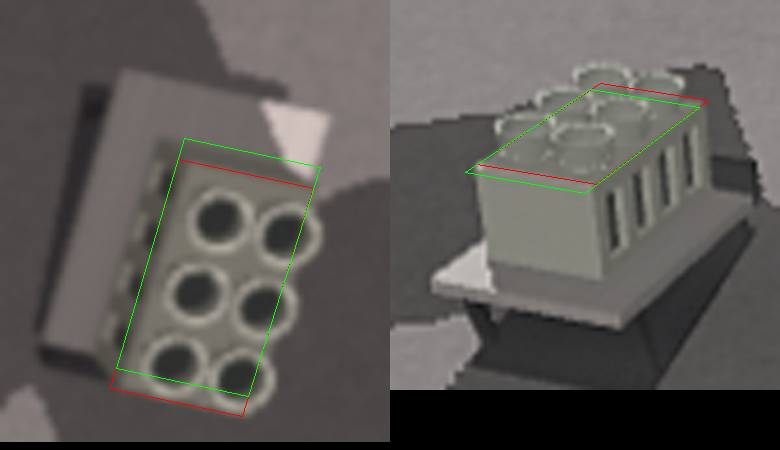

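The red home outline matches the rack edges in both views, at (478,165) to (597,185) in the scene view. The rack is home against the ledge.

```bash
python3 -c "
from cell import env
print(env.job_done())"
```

```text
the job is handed in; nothing more can be done
None
```

I handed the job in after about 30 s of robot time: the cups rack leans on the stand against its ledge, the tubes and jars racks lie flat in each other's trays, the cups tray is empty, and the bottle, small jar and weight are still standing where they were, all as checked in the final camera pictures.

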